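Clamp a jar in the sliding jaw of a one-handed preparation board

ROBOT

A 6-joint arm with a two-finger parallel gripper is mounted at the origin on the work surface. World frame = base frame: x ahead of the robot, y to its left, z up, the work surface at z = 0. Lengths are in m, angles in rad, forces in N, time in s.
With the tool pointing down it reaches from about 0.425 to 0.95 m from the base axis. Payload 3.5 kg.
Tool frame: the origin (TCP) lies at the very end of the fingers, on their centre line; the grasp point (between the pads) lies 19 mm behind it; x points along the fingers, z is the direction in which the jaws open and shut, and the axes are right-handed (so a half turn about x gives the same grasp; the last joint's range is limited). The gripper opens to 85 mm and grips with 20 to 120 N. Pads are 22 mm wide; open, the fingers measure 114 mm over their backs; the gripper's body (76 mm by 85 mm) begins 54 mm behind the grasp point. The pads swing forward as they close: fully open they stand 13 mm farther back than shut.
Start: joints at [-1.461, 0.286, 1.577, -0, 1.279, -0.15], TCP at [0.173, -0.652, 0.231] pointing down, gripper open.
Joint ranges: [-2.77, 2.77], [-0.9, 2.22], [0.21, 2.48], [-1.53, 4.67], [0.24, 2.81], [-2.84, 2.84]. Speed limits (rad/s): [2.79, 2.79, 3.14, 3.14, 3.14, 3.14].

INTERFACE

Orientations are given as a unit quaternion [x, y, z, w].
In Python, from plant import ctrl, cams gives the robot as it stands.
- The arm moves only by the tool play_rows, never from a script. Its argument "rows" is a list of rows, each a list of 3 entries, a list of its own where there are three numbers: the opening in per cent of the stroke, from 0 (shut) to 100 (fully open), then the shift along the tool's x, y, z in units of 0.3 m (1.0 is 0.3 m), then the turn, a rotation vector about the tool's x, y, z in units of pi/2 rad (1.0 is pi/2 rad). A call has 1 to 10 rows; each row is the pose to reach, as a shift and turn from the pose commanded when the call began, along the tool's axes at that moment; what a row does not reach only later rows make up. A row lasts 1/12 s, in which the tool goes at most 41.7 mm and 7.16 degrees, less where a joint would pass 70% of its speed; a pose out of reach is approached as far as the arm can. A call with a number of a shift or a turn outside -1 to 1 is refused whole. A call with a gripper value outside its range is refused whole. The fingers move at their own pace and stop on an object; "force" is the grip in N (left out, the last holds). Time passes only in rows, so rows that repeat a pose let the fingers close. It gives the time, the measured TCP pose, the force and the opening at its end, in the units of the state.
- ctrl.get_state(): the state, without advancing time (a new reading comes with each control period).
- cams.read_camera(name): name is "side" or "top"; returns a dict with "color" (384x512x3 uint8, red, green, blue), "fx", "fy", "cx", "cy" (pixels), "k1" (the pictures are not rectified: a ray, as slopes to the right and down, at radius r is drawn at 1 + k1 r^2 times it, then the intrinsics apply), "view" (4x4, takes a point from world to camera coordinates). Camera axes: x right, y down, z forward; pixel columns grow to the right and rows downward; lengths in m; the calibration is good to about 2 mm. A picture is of the moment at which its call begins. There is no depth.
- ctrl.sign_off(): hands the job in, once; it reports no verdict.
The state is a dict: "time": time; "qpos": joint angles; "dq": joint speeds; "joint_efforts": joint torques, N m; "eef_pos": TCP position; "tcp_rot": TCP orientation; "contact_force": force on the tool from outside, world axes, zero at the start; "wrist_torque": the same for the moment, N m; "opening": opening from 0.0 (shut) to 1.0 (fully open).
Only numpy, scipy, OpenCV 4.12 (cv2) and the standard library are available. Lean on these libraries where they do the work, as an engineer would, in place of code of your own. Each camera call takes 0.05 s, during which the arm holds its last target. There are 200 camera calls.

TASK

One of the two glass jars stands on the white preparation board: clamp it there so that its lid can be opened one-handed. Push the sliding jaw from behind with the fingertips until it has carried the jar up to the fence and clicks into the notch that fits that jar, stop at the click without ramming the glass, and let go. Only push: do not take hold of the jaw or touch the jars, and leave everything else where it is.

Things in the scene. Friction and masses are not known exactly. Their poses are not given: they have to be found in the camera images.
- board: one-handed preparation board, fixed: white slab 320 mm long (its x) by 250 mm wide (its y), top face 18 mm above the worktop; origin at worktop height under its centre. Its x axis is the closing direction, from the sliding jaw to the fixed fence. An aluminium rail, 18 mm high and 16 mm wide, runs along each long side at y = +108 and -108 mm
- fence: fixed upright fence across the board's +x end, 160 mm wide, 46 mm high, rubber-faced; origin at the board's top face, in the plane of the rubber face, 135 mm from the board's origin along the board's x; axes as the board's
- rack: the notched top of the rail at the board's y = -108 mm; same origin and axes as the board. V notches 4 mm deep. The jaw's sprung roller drops into them with a click at jaw travel 0.044, 0.072, 0.100 and 0.128 m: 0.072 is the notch for the 94 mm jar, 0.100 the notch for the 66 mm jar; a tick on the board marks each
- jaw (a joint): travel of the sliding jaw in m, 0 = fully open, growing towards the fence, stop at 0.135; starts at 0 to 0.035, before all notches. Sliding takes 2 to 4 N, some 2 N more while it drives a jar. Over the last 3 mm before a notch the force dips and the jaw is drawn in by itself, then stands firm: pushing it on out of a notch takes 14 to 22 N. It cannot lift off its rails
- jaw_back (a point): middle of the upright push plate (100 mm wide, 24 to 64 mm above the worktop) on the jaw's back, 46 mm above the worktop; moves with the jaw; at joint 0 it lies 78 mm behind the board's origin along the board's x. Axes as the board's: push along +x. The jaw is a grey beam across the board, 28 mm thick, top 62 mm above the worktop, on a shoe over each rail
- pad: black rubber pad along the jaw's front, 170 mm wide, 34 mm high, on springs (1.3 N per mm, 7 mm travel); in the right notch the jar presses it in about 4 mm. Origin at board-top height in the plane of the pad's rear face; its front face lies 10 mm further along +x. Moves with the jaw
- jar_wide: wide glass jar with steel lid, 94 mm diameter, 78 mm tall, about 0.22 kg, loose; the origin is at the centre of its underside. One of the two jars stands on the preparation board between pad and fence, the other on the wooden chopping board.
- jar_slim: slim glass jar with steel lid, 66 mm diameter, 84 mm tall, about 0.16 kg, loose; the origin is at the centre of its underside. Stands on the one board or the other, see the wide jar.
- chopping_board: wooden chopping board, fixed, 260 by 180 mm, 18 mm thick; the origin is under its centre
- mug: white mug, 80 mm wide, 92 mm tall; the origin is at the centre of its underside; loose, to be left alone
- bowl: blue bowl, 140 mm wide, 60 mm tall; the origin is at the centre of its underside; loose, to be left alone
- pepper_mill: dark wooden pepper mill, 52 mm wide, 130 mm tall; the origin is at the centre of its underside; loose, to be left alone
- beaker: grey plastic beaker, 68 mm wide, 85 mm tall; the origin is at the centre of its underside; loose, to be left alone
- tin: plain closed tin can, 74 mm wide, 110 mm tall; the origin is at the centre of its underside; loose, to be left alone
- teaspoon: steel spoon, 140 mm long, lying on the chopping board; its origin is under its middle; loose, to be left alone
Mind the look-alikes: they are no part of the job. What is shaped like the jar_wide but purple is not meant.

How it is judged:
At the end, for the whole second after the job is handed in: The jaw rests within 3 mm of the notch for the jar on the board (0.072 for the wide jar, 0.100 for the slim one); that jar stands upright and still, pressed by the pad with over 1 N and bearing on the fence with over 0.3 N (((value of joint jaw between 0.069 and 0.075 m and contact force between pad and jar_wide above 1 N and contact force between fence and jar_wide above 0.3 N and angle between jar_wide's own z axis and vertical below 0.1 rad and linear speed of jar_wide below 0.02 m/s) or (value of joint jaw between 0.097 and 0.103 m and contact force between pad and jar_slim above 1 N and contact force between fence and jar_slim above 0.3 N and angle between jar_slim's own z axis and vertical below 0.1 rad and linear speed of jar_slim below 0.02 m/s)) and velocity of joint jaw below 0.01 m/s); the robot touches nothing.
It fails at once if a jar is touched by the robot (contact force between any of the fingers, the arm and jar_wide above 1 N or contact force between any of the fingers, the arm and jar_slim above 1 N).
It fails at once if a jar is lifted or tipped (height (world z) of any of jar_wide, jar_slim above 0.03 m or angle between any of jar_wide, jar_slim's own z axis and vertical above 0.3 rad).
It fails at once if the jaw is taken hold of: a finger on its front pad (contact force between the fingers and pad above 1 N).
It fails at once if the glass is rammed: over 18 N between pad and jar (contact force between pad and jar_wide above 18 N or contact force between pad and jar_slim above 18 N).
It fails at once if the jar on the chopping board or any other loose thing there is moved over 20 mm ((horizontal distance between jar_wide and board above 0.22 m and distance of jar_wide from where it was at the start of the episode above 0.02 m) or (horizontal distance between jar_slim and board above 0.22 m and distance of jar_slim from where it was at the start of the episode above 0.02 m) or distance of any of mug, bowl, pepper_mill, beaker, tin, teaspoon from where it was at the start of the episode above 0.02 m).
It also fails if it takes over 42 s, if anything falls off the work surface, if the arm or the gripper's body presses on something with over 40 N, if the wrist force passes 120 N, or if a joint passes its speed limit or range.

## Working session

There is one attempt and no reset: what is moved stays moved. The work goes in short steps, Python scripts to look and compute and a tool call to move; the robot and the scene stay as the last step left them, time stands still between calls to the robot, and variables do not carry over. Pictures are saved under pics/ and viewed, about 8 in all and at most 12, crops included, and the job is handed in when it is done.

Besides the shell and the picture viewer there is one more tool, called after "Call:" in YAML: its name, and indented under it one key for each argument. play_rows: Moves the arm, as the interface text tells. Shifts and turns lie within -1 to 1; 1 stands for 0.3 m of shift or pi/2 rad of turn. Its arguments: {"type":"object","properties":{"rows":{"type":"array"},"force":{"type":"number"}},"required":["rows"]}

```bash
mkdir -p pics
python3 - <<'E'
from plant import ctrl,cams
import cv2,numpy as np
for n in("top","side"):
    c=cams.read_camera(n);cv2.imwrite(f"pics/{n}0.png",c["color"][:,:,::-1]);np.savez(f"{n}0.npz",**c)
    print(n,c["fx"],c["fy"],c["cx"],c["cy"],c["k1"],np.round(c["view"],3).tolist())
s=ctrl.get_state();print(s)
E
```

```text
top 498.81445307422996 498.81445307422996 255.83429567956793 185.37781874136928 -0.054482494245597 [[0.017, -1.0, 0.01, -0.021], [-0.986, -0.018, -0.166, 0.511], [0.166, -0.007, -0.986, 1.496], [0.0, 0.0, 0.0, 1.0]]
side 426.22220503957413 426.22220503957413 247.29941857841536 197.0332676543678 0.052805157620426244 [[-0.981, -0.194, -0.014, 0.477], [-0.138, 0.746, -0.652, 0.116], [0.137, -0.637, -0.758, 1.485], [0.0, 0.0, 0.0, 1.0]]
{'time': 0.1, 'qpos': array([-1.46101440e+00,  2.87094643e-01,  1.57802777e+00, -3.41533924e-05,
        1.27861096e+00, -1.50045307e-01]), 'dq': array([-0.00097327,  0.00018708, -0.00341862, -0.00064359, -0.00101451,
       -0.00123992]), 'joint_efforts': array([ 1.44919231e-03, -4.07293189e+01, -2.93698722e+01, -8.90273463e-05,
        3.40022314e-03,  1.86582406e-05]), 'eef_pos': array([ 0.17334172, -0.65174653,  0.23007532]), 'tcp_rot': array([ 0.43154712,  0.56109523, -0.43047145,  0.56002996]), 'contact_force': array([-0.16091669,  0.54832181, -1.09801027]), 'wrist_torque': array([0.0214583 , 0.00884073, 0.00888853]), 'opening': 0.9972938085020172}
```

View pics/top0.png

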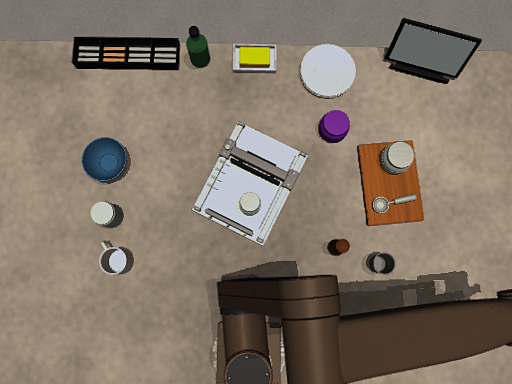

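View pics/side0.png

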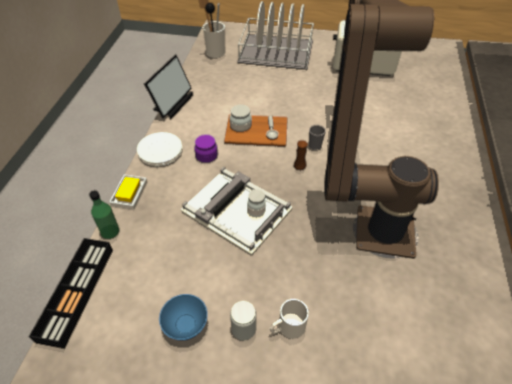

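The slim-looking jar is on the white board (top px 250,203). The fence faces the robot (px ~237,222), the jaw is on the far side (px ~262,160), and the wide jar is on the chopping board. I'll zoom in on the board in both views.

Run:
```python
import cv2,numpy as np
a=cv2.imread("pics/top0.png")[112:252,180:320];b=cv2.imread("pics/side0.png")[160:260,175:300]
cv2.imwrite("pics/c1.png",cv2.resize(a,(588,588),interpolation=cv2.INTER_CUBIC))
cv2.imwrite("pics/c2.png",cv2.resize(b,(750,600),interpolation=cv2.INTER_CUBIC))
```

```text
(no output)
```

View pics/c1.png

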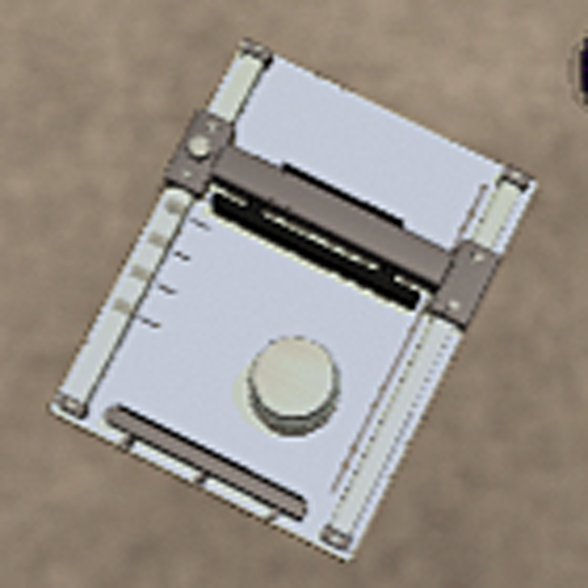

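View pics/c2.png

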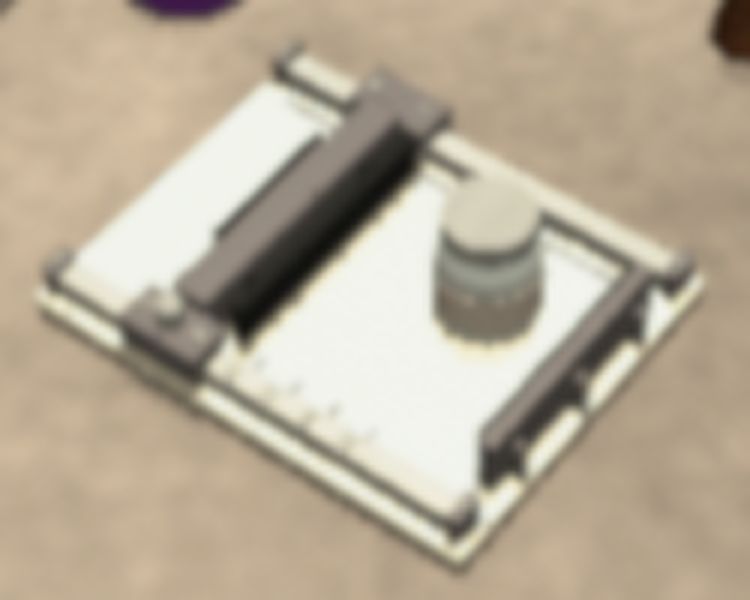

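Top crop corners: A(245,40), B(537,183), C(350,560), D(50,408). The push plate's top edge runs (283,165)–(403,222) in front of the white slab, the lid is at about (295,378), and the notched rail is on the left. The side crop gives C(705,285), D(458,572), A(35,295), push plate edge (218,235)–(322,138).

```bash
cat > g.py <<'E'
import numpy as np,cv2
from plant import ctrl,cams
def norm(c,p):
    K=np.array([[c["fx"],0,c["cx"]],[0,c["fy"],c["cy"]],[0,0,1.]])
    return cv2.undistortPoints(np.array(p,float).reshape(-1,1,2),K,np.array([float(c["k1"]),0,0,0]))[:,0]
def plane(c,p,z):
    V=c["view"];R=V[:3,:3];o=-R.T@V[:3,3];d=np.c_[norm(c,p),np.ones(len(p))]@R
    return o+d*((z-o[2])/d[:,2])[:,None]
def tri(c1,p1,c2,p2):
    X=cv2.triangulatePoints(c1["view"][:3],c2["view"][:3],norm(c1,p1).T,norm(c2,p2).T);return (X[:3]/X[3]).T
T=lambda p:np.array(p)/4.2+[180,112]-.4
S=lambda p:np.array(p)/6+[175,160]-.4
def proj(c,P):
    K=np.array([[c["fx"],0,c["cx"]],[0,c["fy"],c["cy"]],[0,0,1.]]);V=c["view"]
    return cv2.projectPoints(np.array(P,float),cv2.Rodrigues(V[:3,:3])[0],V[:3,3],K,np.array([float(c["k1"]),0,0,0]))[0][:,0]
E
python3 - <<'E'
from g import *
np.set_printoptions(suppress=True,precision=4)
t=dict(np.load("top0.npz"));s=dict(np.load("side0.npz"))
ct=T([[245,40],[537,183],[350,560],[50,408]]);P=plane(t,ct,.018);print("corners",P)
print("sides",[np.linalg.norm(P[i]-P[(i+1)%4]) for i in range(4)])
cs=S([[35,295],[705,285],[458,572]]);print("side corners A,C,D",plane(s,cs,.018));print("tri",tri(t,ct[[0,2,3]],s,cs))
o=P.mean(0);x=(P[2]+P[3]-P[0]-P[1]);x/=np.linalg.norm(x);y=np.cross([0,0,1],x);print("o",o,"yaw",np.arctan2(x[1],x[0]))
B=lambda Q:np.c_[(Q-o)@x,(Q-o)@y,Q[:,2]]
pt=T([[283,165],[403,222]]);ps=S([[322,138],[218,235]])
print("plate top",B(plane(t,pt,.064)),"side",B(plane(s,ps,.064)));print(B(tri(t,pt,s,ps[::-1])),B(tri(t,pt,s,ps)))
print("lid slim top",B(plane(t,T([[293,376]]),.102)),"side",B(plane(s,S([[492,212]]),.102)))
# lid diameter
e=plane(t,T([[247,378],[339,378]]),.102);print("lid dia",np.linalg.norm(e[0]-e[1]))
E
```

```text
corners [[ 0.7229  0.0489  0.018 ]
 [ 0.6153 -0.1742  0.018 ]
 [ 0.3298 -0.037   0.018 ]
 [ 0.4377  0.1867  0.018 ]]
sides [np.float64(0.24763657540314796), np.float64(0.31675757503537727), np.float64(0.24842407510296335), np.float64(0.31673671981141516)]
side corners A,C,D [[ 0.7213  0.0509  0.018 ]
 [ 0.3273 -0.0304  0.018 ]
 [ 0.4345  0.1967  0.018 ]]
tri [[ 0.7229  0.0489  0.0156]
 [ 0.3289 -0.0372  0.0099]
 [ 0.4378  0.1883  0.0048]]
o [0.5264 0.0061 0.018 ] yaw 2.6925686100530677
plate top [[-0.0744 -0.0483  0.064 ]
 [-0.0759  0.0491  0.064 ]] side [[-0.0688  0.0454  0.064 ]
 [-0.0698 -0.0515  0.064 ]]
[[-0.0746 -0.0484  0.0582]
 [-0.0755  0.0498  0.0566]] [[-0.0336 -0.027   0.1596]
 [-0.1224  0.0309 -0.0577]]
lid slim top [[0.0659 0.031  0.102 ]] side [[0.0691 0.0317 0.102 ]]
lid dia 0.0645674898205785
```

The jar on the board measures about 65 mm across, so it's the slim one and the target is travel 0.100. The jaw back is at x ≈ -75 mm, so travel is about 3 mm. Next: work out the tool axes and the moves.

```bash
cat >> g.py <<'E'
from scipy.spatial.transform import Rotation as Ro
O=np.array([.5264,.0061,0]);YAW=2.6926
bx=np.array([np.cos(YAW),np.sin(YAW),0]);by=np.array([-bx[1],bx[0],0])
def goal(b,ysgn):
    z=by*ysgn;x=np.array([0,0,-1.]);R=Ro.from_matrix(np.c_[x,np.cross(z,x),z])
    return O+b[0]*bx+b[1]*by+[0,0,b[2]],R
def rep(b,ysgn):
    s=ctrl.get_state();R=Ro.from_quat(s["tcp_rot"]);p,G=goal(b,ysgn)
    d=s["eef_pos"]-O
    print("t",round(s["time"],2),"board tcp",np.round([d@bx,d@by,d[2]],4),"force b",np.round([s["contact_force"]@bx,s["contact_force"]@by,s["contact_force"][2]],2),
     "q",np.round(s["qpos"],2),"\n shift",np.round(R.inv().apply(p-s["eef_pos"])/.3,3),"turn",np.round((R.inv()*G).as_rotvec()/(np.pi/2),3),"open",round(s["opening"],2))
    print(" board x,y,z per unit tool axes:\n",np.round(np.c_[R.inv().apply(bx),R.inv().apply(by),R.inv().apply([0,0,1])].T,3))
E
python3 -c "
from g import *
rep([-.125,0,.2],1);rep([-.125,0,.2],-1)"
```

```text
t 0.1 board tcp [0.0325 0.7459 0.2301] force b [ 0.38 -0.42 -1.1 ] q [-1.46  0.29  1.58 -0.    1.28 -0.15] 
 shift [ 0.104  2.017 -1.545] turn [ 0.451 -0.001  0.   ] open 1.0
 board x,y,z per unit tool axes:
 [[ 0.001 -0.759 -0.651]
 [-0.002 -0.651  0.759]
 [-1.     0.    -0.002]]
t 0.1 board tcp [0.0325 0.7459 0.2301] force b [ 0.38 -0.42 -1.1 ] q [-1.46  0.29  1.58 -0.    1.28 -0.15] 
 shift [ 0.104  2.017 -1.545] turn [-1.549 -0.    -0.002] open 1.0
 board x,y,z per unit tool axes:
 [[ 0.001 -0.759 -0.651]
 [-0.002 -0.651  0.759]
 [-1.     0.    -0.002]]
```

Call:
play_rows:
  rows:
    - [0,[0,1.0,-0.77],[0.451,0,0]]
    - [0,[0,1.0,-0.77],[0.451,0,0]]
    - [0,[0,1.0,-0.77],[0.451,0,0]]
    - [0,[0,1.0,-0.77],[0.451,0,0]]
    - [0,[0,1.0,-0.77],[0.451,0,0]]
    - [0,[0,1.0,-0.77],[0.451,0,0]]
    - [0,[0,1.0,-0.77],[0.451,0,0]]
    - [0,[0,1.0,-0.77],[0.451,0,0]]
    - [0,[0,1.0,-0.77],[0.451,0,0]]
    - [0,[0,1.0,-0.77],[0.451,0,0]]
  force: 30

```text
time: 0.93
eef_pos: [0.4067, -0.3468, 0.2308]
tcp_rot: [0.598, 0.379, -0.597, 0.377]
contact_force: [0.0, 0.0, -0.3]
opening: -0.0
```

```bash
python3 -c "
from g import *
rep([-.125,0,.2],1)"
```

```text
t 0.93 board tcp [-0.0453  0.3699  0.2308] force b [ 0.   -0.02 -0.29] q [-0.9  -0.02  1.92  0.    1.25  1.12] 
 shift [ 0.106  0.273 -1.231] turn [ 0.004 -0.002  0.   ] open -0.0
 board x,y,z per unit tool axes:
 [[ 0.001 -1.    -0.006]
 [-0.003 -0.006  1.   ]
 [-1.    -0.001 -0.003]]
```

Call:
play_rows:
  rows:
    - [0,[0,0.27,-1.0],[0.004,0,0]]
    - [0,[0,0.27,-1.0],[0.004,0,0]]
    - [0,[0,0.27,-1.0],[0.004,0,0]]
    - [0,[0,0.27,-1.0],[0.004,0,0]]
    - [0,[0,0.27,-1.0],[0.004,0,0]]
    - [0,[0,0.27,-1.0],[0.004,0,0]]
    - [0,[0,0.27,-1.0],[0.004,0,0]]
    - [0,[0,0.27,-1.0],[0.004,0,0]]
    - [0,[0,0.27,-1.0],[0.004,0,0]]
    - [0,[0,0.27,-1.0],[0.004,0,0]]

```text
time: 1.77
eef_pos: [0.6071, -0.1164, 0.2305]
tcp_rot: [-0.599, -0.375, 0.6, -0.375]
contact_force: [0.6, -1.2, 0.5]
opening: -0.005
```

Call:
play_rows:
  rows:
    - [0,[0.1,0,-0.23],[0,0,0]]
    - [0,[0.1,0,-0.23],[0,0,0]]
    - [0,[0.1,0,-0.23],[0,0,0]]
    - [0,[0.1,0,-0.23],[0,0,0]]
    - [0,[0.1,0,-0.23],[0,0,0]]

```text
time: 2.18
eef_pos: [0.6369, -0.0565, 0.2013]
tcp_rot: [-0.6, -0.374, 0.6, -0.374]
contact_force: [-0.2, -0.3, -0.4]
opening: -0.007
```

Run:
```python
from g import *
rep([-.125,0,.043],1)
for n in("top","side"):
    c=cams.read_camera(n);cv2.imwrite(f"pics/{n}1.png",c["color"][:,:,::-1])
a=cv2.imread("pics/side1.png")[140:260,165:315]
cv2.imwrite("pics/c3.png",cv2.resize(a,(750,600),interpolation=cv2.INTER_CUBIC))
```

```text
t 2.18 board tcp [-0.1267  0.0084  0.2013] force b [ 0.08  0.38 -0.42] q [-0.25  0.23  1.7  -0.    1.21  1.78] 
 shift [ 0.528 -0.006 -0.028] turn [-0.005  0.001  0.   ] open -0.01
 board x,y,z per unit tool axes:
 [[ 0.    -1.     0.007]
 [ 0.001  0.007  1.   ]
 [-1.    -0.     0.001]]
```

View pics/c3.png

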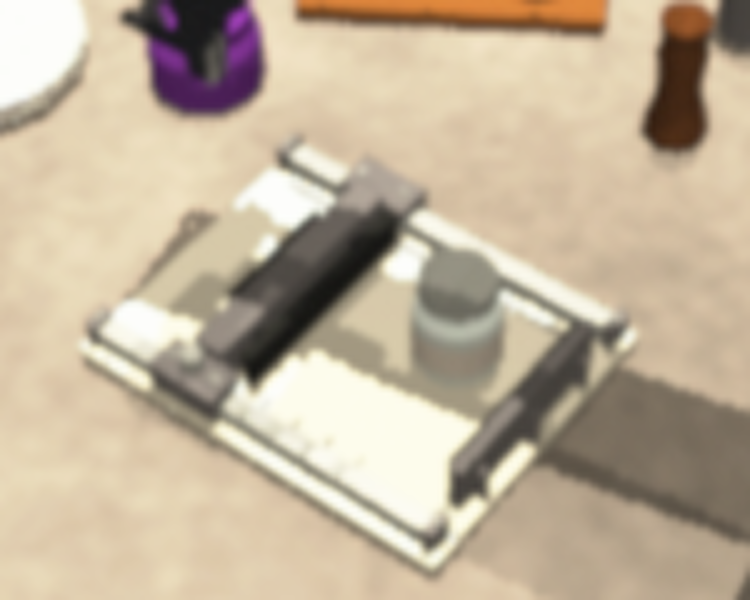

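Side crop: the closed fingertips are at (210,75), above and behind the jaw, with the way down clear. Descending.

Call:
play_rows:
  rows:
    - [0,[0.13,0,-0.028],[-0.005,0,0]]
    - [0,[0.26,0,-0.028],[-0.005,0,0]]
    - [0,[0.38,0,-0.028],[-0.005,0,0]]
    - [0,[0.46,0,-0.028],[-0.005,0,0]]
    - [0,[0.5,0,-0.028],[-0.005,0,0]]
    - [0,[0.527,0,-0.028],[-0.005,0,0]]
    - [0,[0.527,0,-0.028],[-0.005,0,0]]
    - [0,[0.527,0,-0.028],[-0.005,0,0]]

```text
time: 2.95
eef_pos: [0.6424, -0.0481, 0.045]
tcp_rot: [0.599, 0.376, -0.598, 0.377]
contact_force: [1.1, -0.7, 0.2]
opening: 0.001
```

Run:
```python
from g import *
rep([-.095,0,.043],1)
c=cams.read_camera("top");cv2.imwrite("pics/top2.png",c["color"][:,:,::-1])
a=cv2.imread("pics/top2.png")[112:252,180:320]
cv2.imwrite("pics/c4.png",cv2.resize(a,(588,588),interpolation=cv2.INTER_CUBIC))
```

```text
t 2.95 board tcp [-0.128  -0.0015  0.045 ] force b [-1.32  0.15  0.2 ] q [-0.23  0.42  1.77 -0.    0.95  1.79] 
 shift [ 0.006 -0.11   0.005] turn [ 0.001 -0.    -0.002] open 0.0
 board x,y,z per unit tool axes:
 [[-0.003 -1.    -0.001]
 [-0.001 -0.001  1.   ]
 [-1.     0.003 -0.001]]
```

View pics/c4.png

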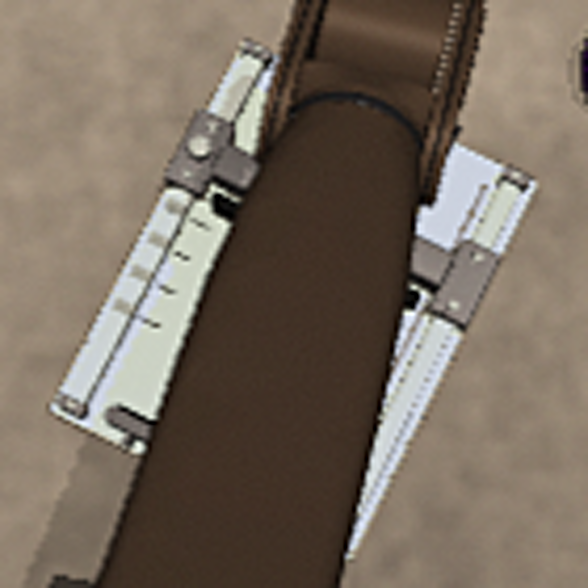

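Call:
play_rows:
  rows:
    - [0,[0.005,-0.03,0.005],[0,0,0]]
    - [0,[0.005,-0.06,0.005],[0,0,0]]
    - [0,[0.005,-0.08,0.005],[0,0,0]]
    - [0,[0.005,-0.1,0.005],[0,0,0]]
    - [0,[0.005,-0.11,0.005],[0,0,0]]
    - [0,[0.005,-0.11,0.005],[0,0,0]]
    - [0,[0.005,-0.11,0.005],[0,0,0]]

```text
time: 3.58
eef_pos: [0.6107, -0.0342, 0.0419]
tcp_rot: [0.598, 0.377, -0.598, 0.377]
contact_force: [0.0, -0.6, -0.0]
opening: -0.002
```

Call:
play_rows:
  rows:
    - [0,[0,-0.007,0],[0,0,0]]
    - [0,[0,-0.013,0],[0,0,0]]
    - [0,[0,-0.02,0],[0,0,0]]
    - [0,[0,-0.02,0],[0,0,0]]

```text
time: 3.92
eef_pos: [0.6055, -0.0319, 0.0418]
tcp_rot: [0.599, 0.376, -0.598, 0.377]
contact_force: [1.4, -0.8, -1.6]
opening: 0.0
```

Call:
play_rows:
  rows:
    - [0,[0,-0.007,0],[0,0,0]]
    - [0,[0,-0.013,0],[0,0,0]]
    - [0,[0,-0.02,0],[0,0,0]]
    - [0,[0,-0.02,0],[0,0,0]]

```text
time: 4.25
eef_pos: [0.6006, -0.0296, 0.0419]
tcp_rot: [0.599, 0.376, -0.598, 0.377]
contact_force: [2.8, -0.8, -2.6]
opening: 0.004
```

```bash
python3 -c "
from g import *
rep([-.07,0,.043],1)
c=cams.read_camera('top');cv2.imwrite('pics/top3.png',c['color'][:,:,::-1])
a=cv2.imread('pics/top2.png').astype(int);b=c['color'][:,:,::-1].astype(int)
print('shoe diff',np.abs(a-b)[135:165,215:240].sum(2).max())"
```

```text
t 4.25 board tcp [-0.0824 -0.0001  0.0419] force b [-2.88 -0.49 -2.62] q [-0.22  0.35  1.88 -0.    0.91  1.8 ] 
 shift [-0.004 -0.041  0.   ] turn [ 0.001 -0.    -0.002] open 0.0
 board x,y,z per unit tool axes:
 [[-0.003 -1.    -0.002]
 [-0.    -0.002  1.   ]
 [-1.     0.003 -0.   ]]
shoe diff 690
```

Contact made (about -3 N). I'll push on to just before the first notch, expected at TCP ≈ -0.045.

Call:
play_rows:
  rows:
    - [0,[-0.003,-0.01,0],[0,0,0]]
    - [0,[-0.003,-0.02,0],[0,0,0]]
    - [0,[-0.003,-0.03,0],[0,0,0]]
    - [0,[-0.003,-0.04,0],[0,0,0]]
    - [0,[-0.003,-0.05,0],[0,0,0]]
    - [0,[-0.003,-0.06,0],[0,0,0]]
    - [0,[-0.003,-0.07,0],[0,0,0]]
    - [0,[-0.003,-0.08,0],[0,0,0]]
    - [0,[-0.003,-0.09,0],[0,0,0]]
    - [0,[-0.003,-0.1,0],[0,0,0]]

```text
time: 5.13
eef_pos: [0.5744, -0.017, 0.0429]
tcp_rot: [0.6, 0.375, -0.597, 0.378]
contact_force: [5.6, -2.9, -4.5]
opening: -0.002
```

```bash
cat >> g.py <<'E'
def look(name,ref="top0"):
    """jaw shift since the first picture, from the left shoe's motion (plane z~.05)"""
    c=cams.read_camera("top");im=np.ascontiguousarray(c["color"][:,:,::-1]);cv2.imwrite(f"pics/{name}.png",im)
    f=8;up=lambda i:cv2.resize(i,None,fx=f,fy=f,interpolation=cv2.INTER_CUBIC)
    r=cv2.imread(f"pics/{ref}.png");x0,y0,x1,y1=219,138,236,158
    t=up(r)[y0*f:y1*f,x0*f:x1*f];m=cv2.matchTemplate(up(im[120:220,185:260]),t,cv2.TM_CCOEFF_NORMED)
    _,v,_,l=cv2.minMaxLoc(m);q=np.array([l[0]/f+185,l[1]/f+120])
    P=plane(c,[[x0+8,y0+10],q+[8,10]],.055);d=P[1]-P[0];print(name,"jaw shift",np.round([d@bx,d@by],4),"score",round(v,2))
E
python3 -c "
from g import *
look('top4');rep([-.045,0,.043],1)"
```

```text
top4 jaw shift [0.035  0.0002] score 0.91
t 5.18 board tcp [-0.0524  0.      0.0429] force b [-4.16 -0.77 -3.46] q [-0.21  0.29  1.95 -0.    0.9   1.81] 
 shift [-0.    -0.025 -0.   ] turn [ 0.001 -0.    -0.002] open -0.0
 board x,y,z per unit tool axes:
 [[-0.003 -1.    -0.002]
 [-0.    -0.002  1.   ]
 [-1.     0.003 -0.   ]]
```

Call:
play_rows:
  rows:
    - [0,[0,-0.003,0],[0,0,0]]
    - [0,[0,-0.006,0],[0,0,0]]
    - [0,[0,-0.009,0],[0,0,0]]
    - [0,[0,-0.012,0],[0,0,0]]

```text
time: 5.52
eef_pos: [0.5684, -0.0141, 0.0424]
tcp_rot: [-0.598, -0.378, 0.599, -0.376]
contact_force: [0.6, 0.6, -0.2]
opening: -0.004
```

Call:
play_rows:
  rows:
    - [0,[0,-0.003,0],[0,0,0]]
    - [0,[0,-0.005,0],[0,0,0]]

```text
time: 5.68
eef_pos: [0.5672, -0.0135, 0.0423]
tcp_rot: [-0.598, -0.377, 0.599, -0.376]
contact_force: [0.0, 1.5, 0.4]
opening: 0.003
```

Call:
play_rows:
  rows:
    - [0,[0,-0.003,0],[0,0,0]]
    - [0,[0,-0.005,0],[0,0,0]]

```text
time: 5.85
eef_pos: [0.5667, -0.0132, 0.0425]
tcp_rot: [-0.598, -0.377, 0.598, -0.377]
contact_force: [1.4, -0.3, -0.7]
opening: 0.001
```

Call:
play_rows:
  rows:
    - [0,[0,-0.003,0],[0,0,0]]
    - [0,[0,-0.005,0],[0,0,0]]

```text
time: 6.02
eef_pos: [0.5666, -0.0132, 0.0428]
tcp_rot: [0.599, 0.376, -0.598, 0.378]
contact_force: [4.5, -2.4, -4.5]
opening: 0.0
```

```bash
python3 -c "
from g import *
look('top5');rep([-.045,0,.043],1)"
```

```text
top5 jaw shift [ 0.0437 -0.0005] score 0.89
t 6.07 board tcp [-0.0446 -0.0001  0.0428] force b [-5.19  0.04 -4.59] q [-0.2   0.28  1.96 -0.    0.89  1.82] 
 shift [-0.001  0.001  0.   ] turn [ 0.001 -0.    -0.002] open 0.0
 board x,y,z per unit tool axes:
 [[-0.003 -1.    -0.002]
 [-0.001 -0.002  1.   ]
 [-1.     0.003 -0.001]]
```

Notch 0.044 shows clearly: the force dropped, then stalled at TCP x = -0.0446. So TCP x = travel − 0.0886, and the target notch 0.100 should come at +0.0114. Pushing out of this one.

Call:
play_rows:
  rows:
    - [0,[0,-0.003,0],[0,0,0]]
    - [0,[0,-0.006,0],[0,0,0]]
    - [0,[0,-0.006,0],[0,0,0]]

```text
time: 6.32
eef_pos: [0.5664, -0.0131, 0.0429]
tcp_rot: [0.6, 0.375, -0.597, 0.379]
contact_force: [8.1, -4.0, -7.9]
opening: -0.004
```

Call:
play_rows:
  rows:
    - [0,[0,-0.003,0],[0,0,0]]
    - [0,[0,-0.006,0],[0,0,0]]
    - [0,[0,-0.006,0],[0,0,0]]

```text
time: 6.57
eef_pos: [0.5661, -0.0129, 0.043]
tcp_rot: [0.601, 0.374, -0.596, 0.38]
contact_force: [12.0, -4.7, -11.2]
opening: -0.002
```

Call:
play_rows:
  rows:
    - [0,[0,-0.003,0],[0,0,0]]
    - [0,[0,-0.006,0],[0,0,0]]
    - [0,[0,-0.006,0],[0,0,0]]

```text
time: 6.82
eef_pos: [0.5656, -0.0127, 0.0434]
tcp_rot: [0.602, 0.373, -0.595, 0.381]
contact_force: [13.9, -6.2, -11.3]
opening: -0.002
```

```bash
python3 -c "
from g import *
look('top6');rep([-.0166,0,.043],1)"
```

```text
top6 jaw shift [ 0.045  -0.0003] score 0.9
t 6.87 board tcp [-0.0434 -0.0001  0.0434] force b [-15.85  -0.52 -12.08] q [-0.2   0.27  1.97 -0.    0.88  1.82] 
 shift [ 0.    -0.089  0.   ] turn [ 0.001 -0.001 -0.009] open -0.0
 board x,y,z per unit tool axes:
 [[-0.014 -1.    -0.002]
 [-0.002 -0.002  1.   ]
 [-1.     0.014 -0.002]]
```

Call:
play_rows:
  rows:
    - [0,[0,-0.003,0],[0,0,0]]
    - [0,[0,-0.005,0],[0,0,0]]
    - [0,[0,-0.005,0],[0,0,0]]

```text
time: 7.12
eef_pos: [0.564, -0.0119, 0.0434]
tcp_rot: [0.602, 0.373, -0.595, 0.38]
contact_force: [12.0, -4.2, -9.9]
opening: -0.002
```

Call:
play_rows:
  rows:
    - [0,[0,-0.003,0],[0,0,0]]
    - [0,[0,-0.005,0],[0,0,0]]
    - [0,[0,-0.005,0],[0,0,0]]

```text
time: 7.37
eef_pos: [0.5595, -0.0098, 0.0432]
tcp_rot: [0.599, 0.376, -0.598, 0.378]
contact_force: [3.0, -1.6, -1.6]
opening: 0.0
```

```bash
python3 -c "
from g import *
look('top7');rep([-.0166,0,.043],1)"
```

```text
top7 jaw shift [0.0514 0.0001] score 0.88
t 7.42 board tcp [-0.0363 -0.      0.0432] force b [-3.85 -0.34 -1.3 ] q [-0.2   0.27  1.98 -0.    0.89  1.82] 
 shift [ 0.001 -0.066  0.   ] turn [ 0.001 -0.    -0.002] open 0.0
 board x,y,z per unit tool axes:
 [[-0.003 -1.    -0.002]
 [-0.001 -0.002  1.   ]
 [-1.     0.003 -0.001]]
```

Call:
play_rows:
  rows:
    - [0,[0,-0.006,0],[0,0,0]]
    - [0,[0,-0.012,0],[0,0,0]]
    - [0,[0,-0.018,0],[0,0,0]]
    - [0,[0,-0.024,0],[0,0,0]]
    - [0,[0,-0.03,0],[0,0,0]]
    - [0,[0,-0.036,0],[0,0,0]]
    - [0,[0,-0.042,0],[0,0,0]]
    - [0,[0,-0.048,0],[0,0,0]]
    - [0,[0,-0.054,0],[0,0,0]]

```text
time: 8.17
eef_pos: [0.5434, -0.0021, 0.043]
tcp_rot: [-0.598, -0.377, 0.598, -0.377]
contact_force: [-0.1, 1.5, -0.0]
opening: 0.006
```

Call:
play_rows:
  rows:
    - [0,[0,-0.004,0],[0,0,0]]
    - [0,[0,-0.008,0],[0,0,0]]
    - [0,[0,-0.012,0],[0,0,0]]
    - [0,[0,-0.016,0],[0,0,0]]
    - [0,[0,-0.02,0],[0,0,0]]
    - [0,[0,-0.023,0],[0,0,0]]

```text
time: 8.67
eef_pos: [0.5407, -0.0009, 0.0429]
tcp_rot: [0.601, 0.374, -0.596, 0.38]
contact_force: [12.6, -7.4, -11.1]
opening: 0.002
```

Call:
play_rows:
  rows:
    - [0,[0,-0.003,0],[0,0,0]]
    - [0,[0,-0.006,0],[0,0,0]]
    - [0,[0,-0.006,0],[0,0,0]]

```text
time: 8.92
eef_pos: [0.5402, -0.0006, 0.0432]
tcp_rot: [0.602, 0.373, -0.595, 0.381]
contact_force: [14.0, -7.2, -12.2]
opening: 0.002
```

```bash
python3 -c "
from g import *
look('top8');rep([.0114,0,.043],1)"
```

```text
top8 jaw shift [ 0.0727 -0.0002] score 0.87
t 8.97 board tcp [-0.0153  0.      0.0432] force b [-14.93   0.1  -12.69] q [-0.19  0.22  2.04 -0.    0.87  1.83] 
 shift [-0.001 -0.089 -0.   ] turn [ 0.001 -0.001 -0.009] open -0.0
 board x,y,z per unit tool axes:
 [[-0.014 -1.    -0.002]
 [-0.002 -0.002  1.   ]
 [-1.     0.014 -0.002]]
```

Notch 0.072 came where predicted (TCP -0.0166). Pushing out of it in small steps.

Call:
play_rows:
  rows:
    - [0,[0,-0.003,0],[0,0,0]]
    - [0,[0,-0.004,0],[0,0,0]]
    - [0,[0,-0.004,0],[0,0,0]]

```text
time: 9.22
eef_pos: [0.5388, 0.0001, 0.0432]
tcp_rot: [0.601, 0.373, -0.595, 0.38]
contact_force: [11.8, -6.6, -9.4]
opening: -0.001
```

Call:
play_rows:
  rows:
    - [0,[0,-0.003,0],[0,0,0]]
    - [0,[0,-0.004,0],[0,0,0]]
    - [0,[0,-0.004,0],[0,0,0]]

```text
time: 9.47
eef_pos: [0.5348, 0.002, 0.043]
tcp_rot: [0.599, 0.376, -0.598, 0.378]
contact_force: [4.6, -2.2, -1.8]
opening: 0.002
```

Call:
play_rows:
  rows:
    - [0,[0,-0.002,0],[0,0,0]]
    - [0,[0,-0.002,0],[0,0,0]]

```text
time: 9.63
eef_pos: [0.5336, 0.0025, 0.043]
tcp_rot: [0.599, 0.376, -0.598, 0.377]
contact_force: [3.6, -2.4, -0.4]
opening: -0.001
```

```bash
python3 -c "
from g import *
look('top9');rep([.0114,0,.043],1)"
```

```text
top9 jaw shift [ 0.0794 -0.0006] score 0.82
t 9.68 board tcp [-0.0079  0.0001  0.043 ] force b [-5.24  0.89 -1.09] q [-0.19  0.22  2.04 -0.    0.88  1.83] 
 shift [-0.    -0.064 -0.   ] turn [ 0.001 -0.    -0.001] open 0.0
 board x,y,z per unit tool axes:
 [[-0.002 -1.    -0.002]
 [-0.    -0.002  1.   ]
 [-1.     0.002 -0.   ]]
```

Call:
play_rows:
  rows:
    - [0,[0,-0.006,0],[0,0,0]]
    - [0,[0,-0.012,0],[0,0,0]]
    - [0,[0,-0.018,0],[0,0,0]]
    - [0,[0,-0.024,0],[0,0,0]]
    - [0,[0,-0.03,0],[0,0,0]]
    - [0,[0,-0.036,0],[0,0,0]]
    - [0,[0,-0.042,0],[0,0,0]]
    - [0,[0,-0.046,0],[0,0,0]]
    - [0,[0,-0.046,0],[0,0,0]]

```text
time: 10.43
eef_pos: [0.5203, 0.0089, 0.0429]
tcp_rot: [-0.598, -0.377, 0.598, -0.377]
contact_force: [0.8, -0.9, 0.9]
opening: 0.003
```

```bash
python3 -c "
from g import *
look('top10');rep([.0114,0,.043],1)"
```

```text
top10 jaw shift [ 0.0945 -0.0001] score 0.85
t 10.48 board tcp [0.0072 0.0001 0.0428] force b [-0.44  0.62 -0.33] q [-0.18  0.19  2.08  0.    0.88  1.84] 
 shift [-0.001 -0.014 -0.   ] turn [0.001 0.    0.001] open 0.0
 board x,y,z per unit tool axes:
 [[ 0.001 -1.    -0.002]
 [ 0.    -0.002  1.   ]
 [-1.    -0.001  0.   ]]
```

Call:
play_rows:
  rows:
    - [0,[0,-0.003,0],[0,0,0]]
    - [0,[0,-0.006,0],[0,0,0]]
    - [0,[0,-0.006,0],[0,0,0]]

```text
time: 10.73
eef_pos: [0.5174, 0.0103, 0.042]
tcp_rot: [-0.598, -0.378, 0.599, -0.376]
contact_force: [0.3, 0.5, -0.1]
opening: -0.003
```

Call:
play_rows:
  rows:
    - [0,[0,-0.003,0],[0,0,0]]
    - [0,[0,-0.006,0],[0,0,0]]
    - [0,[0,-0.006,0],[0,0,0]]

```text
time: 10.98
eef_pos: [0.5167, 0.0107, 0.0424]
tcp_rot: [-0.598, -0.377, 0.599, -0.377]
contact_force: [0.4, -0.1, -0.1]
opening: -0.001
```

```bash
python3 -c "
from g import *
look('top11');rep([.0114,0,.043],1)"
```

```text
top11 jaw shift [ 0.099  -0.0003] score 0.83
t 11.03 board tcp [0.0106 0.0001 0.0425] force b [-0.16 -0.29  0.26] q [-0.18  0.19  2.08  0.    0.87  1.84] 
 shift [-0.002 -0.003 -0.   ] turn [0.001 0.    0.   ] open 0.0
 board x,y,z per unit tool axes:
 [[ 0.001 -1.    -0.002]
 [ 0.    -0.002  1.   ]
 [-1.    -0.001  0.   ]]
```

The free stretch ends at TCP +0.0106 with jaw shift 0.099. A light nudge will show whether it stands firm.

Call:
play_rows:
  rows:
    - [0,[0,-0.003,0],[0,0,0]]
    - [0,[0,-0.005,0],[0,0,0]]
    - [0,[0,-0.005,0],[0,0,0]]

```text
time: 11.28
eef_pos: [0.5165, 0.0108, 0.0428]
tcp_rot: [0.599, 0.376, -0.598, 0.377]
contact_force: [2.8, -1.4, -3.0]
opening: -0.0
```

Call:
play_rows:
  rows:
    - [0,[0,-0.003,0],[0,0,0]]
    - [0,[0,-0.003,0],[0,0,0]]

```text
time: 11.45
eef_pos: [0.5163, 0.0109, 0.0429]
tcp_rot: [0.599, 0.376, -0.597, 0.378]
contact_force: [5.0, -3.0, -4.3]
opening: 0.001
```

```bash
python3 -c "
from g import *
look('top12');rep([.0114,0,.043],1)"
```

```text
top12 jaw shift [ 0.0995 -0.0005] score 0.78
t 11.5 board tcp [0.0112 0.0001 0.0429] force b [-5.14 -0.47 -4.76] q [-0.18  0.18  2.09 -0.    0.87  1.84] 
 shift [-0.    -0.001 -0.   ] turn [ 0.001 -0.    -0.003] open -0.0
 board x,y,z per unit tool axes:
 [[-0.004 -1.    -0.002]
 [-0.001 -0.002  1.   ]
 [-1.     0.004 -0.001]]
```

It stands firm at +0.0112 (predicted +0.0114). Now I'll back off, rise and move aside.

Call:
play_rows:
  rows:
    - [0,[0,0.02,0],[0,0,0]]
    - [0,[0,0.06,0],[0,0,0]]
    - [0,[0,0.12,0],[0,0,0]]
    - [0,[0,0.18,0],[0,0,0]]
    - [0,[0,0.18,0],[0,0,0]]
    - [0,[-0.12,0.18,0],[0,0,0]]
    - [0,[-0.25,0.18,0],[0,0,0]]
    - [0,[-0.38,0.18,0],[0,0,0]]
    - [0,[-0.5,0.18,0],[0,0,0]]
    - [0,[-0.6,0.18,0],[0,0,0]]

```text
time: 12.33
eef_pos: [0.5631, -0.0114, 0.2255]
tcp_rot: [0.599, 0.377, -0.598, 0.377]
contact_force: [0.7, 0.2, 0.4]
opening: -0.0
```

Call:
play_rows:
  rows:
    - [0,[0,0.2,0.13],[0,0,0]]
    - [0,[0,0.25,0.26],[0,0,0]]
    - [0,[0,0.25,0.39],[0,0,0]]
    - [0,[0,0.25,0.52],[0,0,0]]
    - [0,[0,0.25,0.65],[0,0,0]]
    - [0,[0,0.25,0.78],[0,0,0]]
    - [0,[0,0.25,0.9],[0,0,0]]
    - [0,[0,0.25,0.9],[0,0,0]]

```text
time: 13.0
eef_pos: [0.5113, -0.2919, 0.2222]
tcp_rot: [-0.598, -0.376, 0.6, -0.375]
contact_force: [0.2, 0.5, 0.3]
opening: -0.001
```

Run:
```python
from g import *
look('top13');rep([0,0,.2],1)
c=cams.read_camera("side");cv2.imwrite("pics/side13.png",c["color"][:,:,::-1])
a=cv2.imread("pics/top13.png")[112:252,180:320];b=cv2.imread("pics/side13.png")[160:260,175:300]
cv2.imwrite("pics/c5.png",np.hstack([cv2.resize(a,(400,400),interpolation=cv2.INTER_CUBIC),cv2.resize(b,(400,400),interpolation=cv2.INTER_CUBIC)]))
```

```text
top13 jaw shift [ 0.0994 -0.0001] score 0.85
t 13.05 board tcp [-0.1159  0.2736  0.2222] force b [ 0.93  1.81 -0.37] q [-0.69  0.11  1.8  -0.    1.24  1.34] 
 shift [ 0.075 -0.389 -0.911] turn [-0.002  0.     0.001] open -0.0
 board x,y,z per unit tool axes:
 [[ 0.002 -1.     0.003]
 [ 0.     0.003  1.   ]
 [-1.    -0.002  0.   ]]
```

View pics/c5.png

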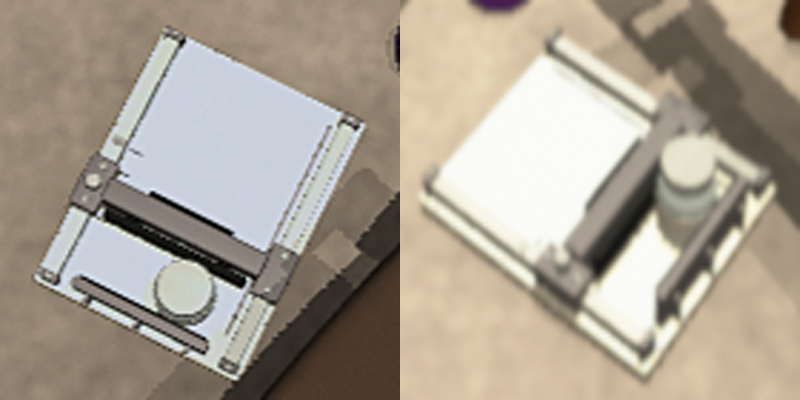

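The left half (top view) shows the slim jar upright at (185,292), between the pad and the fence. The jaw kept its place after release (shift 0.0994), and the arm is clear.

```bash
python3 -c "
from plant import ctrl
print(ctrl.sign_off())"
```

```text
the job is handed in; nothing more can be done
None
```

The slim jar was the one on the white board. I pushed the jaw from behind with closed fingertips, through the 0.044 and 0.072 notches, until it clicked into the 0.100 notch. I then backed off, lifted clear and handed the job in at about 13 s.

**Jaw position:** In the 0.100 notch the force dropped, then the jaw stood firm at tool position +0.0112 m along the board. The first notch had predicted +0.0114 m. A light nudge of about 5 N did not move it on.

**After release:** The camera showed the jaw had moved 99.4 mm from its start, the same as before I let go. It started about 1 to 3 mm along its travel, so it rests near 0.100. The jar stands upright between pad and fence, and the arm touches nothing.

**Checks that disagreed:** The two camera views differed by up to about 10 mm at one board corner, and by about 6 mm on the jaw's push plate. I relied on the top view and on the notches felt by force.

**Not measured:** I had no reading of the pad and fence forces on the jar. I inferred the clamping from the jaw position and the pictures. I saw no sign that other objects had moved, but did not measure them.

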